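# Plug in the nipple block and hold the grease gun on it

## Robot

A 7-joint arm with a two-finger parallel gripper is mounted at the origin on the work surface. World frame = base frame: x ahead of the robot, y to its left, z up, the work surface at z = 0. Lengths are in m, angles in rad, forces in N, time in s.
With the tool pointing down it reaches from about 0.425 to 0.825 m from the base axis. Payload 3.6 kg.
Tool frame: the origin (TCP) lies midway between the tips of the shut fingers; the grasp point (between the pads) lies 19 mm behind it; z points along the fingers, y is the line along which they close (so a half turn about z gives the same grasp; the last joint's range is limited). The gripper opens to 93 mm and grips with 3 to 60 N. Pads are 15 mm wide; open, the fingers measure 128 mm over their backs; the gripper's body (75 mm by 188 mm) begins 65 mm behind the grasp point.
Start: joints at [1.298, 0.615, -0.013, 1.423, 0.008, 1.103, -0.04], TCP at [0.158, -0.63, 0.219] pointing down, gripper open.
Joint ranges: [-3.12, 3.12], [-0.3, 2.06], [-1.34, 1.32], [0.26, 2.42], [-1.36, 4.5], [0.01, 1.98], [-2.84, 2.84]. Speed limits (rad/s): [2.79, 2.79, 3.14, 3.14, 3.14, 3.14, 3.14].

## Interface

Orientations are given as a rotation vector (axis times angle).
In Python, from plant import * gives the robot as it stands.
- The arm moves only by the tool drive_tool, never from a script. Its arguments are lists of equal length, an entry for each row: "dr": the turn, a rotation vector about the tool's x, y, z in units of 90 degrees (1.0 is 90 degrees), a list of three; "linear": the shift along the tool's x, y, z in units of 0.1 m (1.0 is 0.1 m), a list of three; "gripper": the opening, from 0 (shut) to 1 (fully open). A call has 1 to 8 rows; each row is the pose to reach, as a shift and turn from the pose commanded when the call began, along the tool's axes at that moment; what a row does not reach only later rows make up. A row lasts 1/12 s, in which the tool goes at most 41.7 mm and 7.16 degrees, less where a joint would pass 70% of its speed; a pose out of reach is approached as far as the arm can. A call with a number of a shift or a turn outside -1 to 1 is refused whole. A call with a gripper value outside its range is refused whole. The fingers move at their own pace and stop on an object; "grip_force" is the grip in N (left out, the last holds). Time passes only in rows, so rows that repeat a pose let the fingers close. It gives the time, the measured TCP pose, the force, the opening and the grip force at its end, in the units of the state.
- observe(): the state, without advancing time (a new reading comes with each control period).
- grab_frame(name): name is "scene" or "top"; returns a dict with "color" (400x640x3 uint8, red, green, blue), "fov_y" (degrees; the focal length in pixels is half the picture's height over the tangent of half this angle, whatever the lens; pixels are square), "cx", "cy" (the principal point, pixels), "rvec" (rotation vector, rad) and "tvec" (3), from world to camera coordinates, as OpenCV has them. Camera axes: x right, y down, z forward; pixel columns grow to the right and rows downward; lengths in m; the calibration is good to about 2 mm. A picture is of the moment at which its call begins. There is no depth.
- job_done(): hands the job in; it is judged then, once.
The state is a dict: "time": time; "joint_positions": joint angles; "dq": joint speeds; "joint_torque": joint torques, N m; "tool_pos": TCP position; "tcp_rot": TCP orientation; "ft_force": force on the tool from outside, world axes, zero at the start; "ft_torque": the same for the moment, N m; "gripper_width": finger opening in m; "grasp_force": force on a finger pad.
Only numpy, scipy, OpenCV 4.12 (cv2) and the standard library are available. Lean on these libraries where they do the work, as an engineer would, in place of code of your own. Each camera call takes 0.05 s, during which the arm holds its last target. There are 200 camera calls.

## Task

Plug the orange nipple block fully into the socket of the dark-blue joint housing, with its brass nipple leaning away from the lime gear. Then take the lime grease gun from its stand, press its coupler squarely onto the leaning nipple until it snaps home, and push on so that the gun's spring nozzle is pressed well past half of its 12 mm stroke; finish while holding it there, still gripped and pushed in. Do not disturb the other things on the bench.

Things in the scene. Friction and masses are not known exactly. Their poses are not given: they have to be found in the camera images.
- foot: dark-blue printed joint housing fixed to the bench, top face 110 x 90 mm, 42 mm above the table. Origin on the table under the middle of the socket; its level x axis points from the socket to the lime gear at 97 mm (gear top 42 mm, hub 48 mm high), z up. A thin silver frame rims the socket. Two lime bars form an arrow that points to -x, away from the gear
- socket (a point): middle of the socket's mouth, level with the foot's top face. The socket is a rectangular pocket 38 mm (along foot x) by 30 mm (along foot y), 27 mm deep, with a 3 mm chamfer at the mouth; axes as the foot
- block: nipple block, standing loose on the table, 0.16 kg: silver shank 36 (x) by 28 (y) mm, 22 mm tall, its lowest 3 mm tapered in by 2.5 mm a side; above it an orange head 46 (x) by 38 (y) mm, from 22 to 52 mm, to grip across its y faces. Origin at the middle of the shank's underside, z up. On top a brass nipple leans 30 degrees from z towards the block's -x
- shoulder (a point): middle of the block, 22 mm above its underside, where the head overhangs the shank; it meets socket when the block is fully home, its head resting on the foot's top face. Shank and socket have 1 mm play on each side
- nipple_head (a point): centre of the nipple's 12 mm brass ball head, 26 mm along the leaning axis from the middle of the block's top (13 mm to the block's -x and 74.5 mm above its underside). The point's z axis points outwards along the nipple; stem 6 mm thick, with a 16 mm collar 6 mm high at its foot
- stand: black stand fixed to the bench, 70 x 70 mm and 70 mm high, with a 31 mm hole in its top plate in which the grease gun stands nozzle down; origin on the table under the hole, z up
- gun: push-type grease gun, 0.3 kg, 145 mm long: lime square barrel 30 x 30 mm from 6 to 78 mm, above it a blue cap to 84 mm, below it a dark flange 40 mm across from 0 to 6 mm. Origin at the flange's underside, which rests on the stand's top; z along the gun away from the nozzle, x and y square to the flats. The steel coupler, 25 mm thick, hangs 30 to 60 mm below the origin
- gun_grip (a point): point on the gun's axis 45 mm above its origin: where to grip the barrel
- coupler_mouth (a point): middle of the coupler's open mouth (flared to 20 mm, bore 15 mm), 60.5 mm below the gun's origin with the nozzle out; moves with the nozzle, axes as the gun
- coupler_home (a point): point on the axis inside the coupler, 14.5 mm beyond its mouth and 46 mm below the gun's origin (with the nozzle out), where the centre of the nipple's ball lies when snapped home. Two sprung jaws 6 mm short of it give way at about 6 N and snap behind the ball
- nozzle (a joint): how far the nozzle has been pushed into the barrel: 0 fully out (as at the start), 0.012 m fully in. A spring pushes it out with 8 N at the start of the stroke and 16.5 N at the end
- figurine: small pale printed owl figurine standing on the table, 44 mm across, 60 mm tall; origin at its underside
- motor: black and silver stepper motor, 42 mm square, 40 mm tall with a 20 mm shaft upwards; origin at its underside
- gluejar: clear jar with blue cap, 56 mm across, 85 mm tall; origin at its underside
- sparegear: spare lime-yellow printed gear lying flat, 72 mm across, 14 mm thick, near the sides of the work; origin at its underside
- spool: big plywood filament spool lying flat, 190 mm across, 70 mm high; origin at its underside
- driver: screwdriver lying on the table off to one side; origin at its underside
- spanner: steel spanner lying on the table off to one side; origin at its underside

How it is judged:
By the outcome, as a careful person would: the job done as asked, in the order asked, and still so for the second after the job is handed in, while the arm keeps its last pose, push and grip.
It also fails if it takes over 61 s, if anything falls off the work surface, if the arm or the gripper's body presses on something with over 40 N, if the wrist force passes 120 N, or if a joint passes its speed limit or range.

## Working session

There is one attempt and no reset: what is moved stays moved. The work goes in short steps, Python scripts to look and compute and a tool call to move; the robot and the scene stay as the last step left them, time stands still between calls to the robot, and variables do not carry over. Pictures are saved under pics/ and viewed, at most 10 in all, crops included, and the job is handed in when it is done.

Besides the shell and the picture viewer there is one more tool, called by a JSON object that holds its "name" and its "arguments". drive_tool: Moves the arm, as the interface text tells. Its arguments: {"type":"object","properties":{"dr":{"type":"array"},"linear":{"type":"array"},"gripper":{"type":"array"},"grip_force":{"type":"number"}},"required":["dr","linear","gripper"]}

```bash
mkdir -p pics; ls; cat > h.py <<'E'
from plant import *
import numpy as np, cv2
from scipy.spatial.transform import Rotation as R
def ray(f,u,v):
    fl=200/np.tan(np.radians(f["fov_y"])/2)
    Rm=R.from_rotvec(f["rvec"]).as_matrix()
    d=Rm.T@np.array([(u-f["cx"])/fl,(v-f["cy"])/fl,1]); c=-Rm.T@np.array(f["tvec"])
    return c,d
def onz(f,u,v,z):
    c,d=ray(f,u,v); return c+d*(z-c[2])/d[2]
def proj(f,P):
    fl=200/np.tan(np.radians(f["fov_y"])/2)
    p=R.from_rotvec(f["rvec"]).apply(P)+np.array(f["tvec"]); return np.array([f["cx"],f["cy"]])+fl*p[...,:2]/p[...,2:]
E
python3 - <<'E'
from h import *
for n in("scene","top"):
    f=grab_frame(n); cv2.imwrite(f"pics/{n}0.png",f["color"][:,:,::-1]); print(n,f["fov_y"],f["cx"],f["cy"],ray(f,320,200))
s=observe(); print(s)
E
```

```text
pics
scene 50.968687590389926 317.04998961691825 199.94810633152272 (array([ 1.42608622, -0.06804188,  1.02734201]), array([-0.68969617,  0.03880861, -0.72309233]))
top 45.86299827870941 319.37661714018384 206.22161686143707 (array([ 0.46784653, -0.00561042,  1.49840966]), array([ 0.0744654 ,  0.00854151, -0.99727473]))
{'time': 0.1, 'joint_positions': array([ 1.29853787,  0.61579959, -0.01259328,  1.42472444,  0.00811455,
        1.10341325, -0.04041445]), 'dq': array([-0.00092748, -0.00240736, -0.00124301, -0.00379198, -0.00052287,
       -0.00243563, -0.00162067]), 'joint_torque': array([ 1.46098591e-03, -4.60045159e+01,  2.10320321e-01, -1.66245872e+01,
       -6.11670641e-02,  1.69591937e-02,  1.08380989e-04]), 'tool_pos': array([ 0.15796147, -0.62978091,  0.21761668]), 'tcp_rot': array([-3.11564473e+00, -3.84847562e-01,  5.26467795e-04]), 'ft_force': array([ 0.35233085,  0.31114475, -0.95933597]), 'ft_torque': array([-0.01064523, -0.00685419,  0.0585316 ]), 'grasp_force': 0.0, 'gripper_width': 0.09270366131817907}
```

View pics/scene0.png

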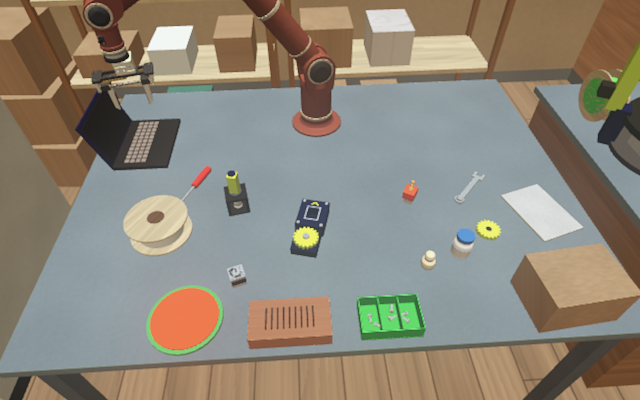

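View pics/top0.png

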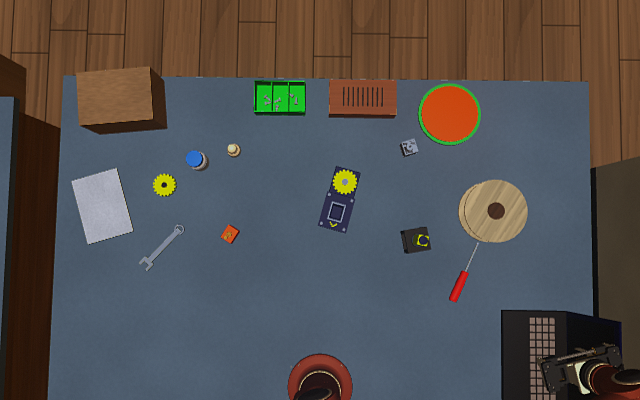

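The scene view shows the block at (410,191), foot at (311,225) and gun at (235,190). In the top view they are at (230,234), (340,200) and (423,241). Next I'll measure them and make zoomed crops.

```bash
python3 - <<'E'
from h import *
T=grab_frame("top");S=grab_frame("scene")
def crop(f,u,v,w=30,k=6): 
    c=f["color"][v-w:v+w,u-w:u+w,::-1]; return cv2.resize(c,(390,290) if 0 else (290,290),interpolation=cv2.INTER_CUBIC)
a=np.hstack([crop(T,230,234,15),crop(T,340,200,36)]); b=np.hstack([crop(S,410,191,15),crop(S,311,225,36)])
cv2.imwrite("pics/c1.png",np.vstack([a,b]))
a=np.hstack([crop(T,418,240,20),crop(S,236,192,26)]); cv2.imwrite("pics/c2.png",a)
def blobs(f,lo,hi,box,name):
    u0,v0,u1,v1=box
    h=cv2.cvtColor(f["color"],cv2.COLOR_RGB2HSV)[v0:v1,u0:u1]
    m=cv2.inRange(h,lo,hi); n,l,st,ce=cv2.connectedComponentsWithStats(m)
    for i in range(1,n):
        if st[i,4]>5:
            pts=np.argwhere(l==i)[:,::-1].astype(np.float32)+[u0,v0]
            print(name,st[i,4],ce[i]+[u0,v0],cv2.minAreaRect(pts.astype(np.float32)))
blobs(T,(0,150,90),(14,255,255),(210,215,250,255),"T orange")
blobs(S,(0,150,90),(14,255,255),(395,170,425,210),"S orange")
for f,n,bx in((T,"T",(310,160,370,240)),(S,"S",(285,190,335,265))):
    blobs(f,(22,120,90),(40,255,255),bx,n+" lime")
    blobs(f,(105,90,20),(130,255,140),bx,n+" blue")
    blobs(f,(90,0,150),(130,70,255),bx,n+" silver")
for f,n,bx in((T,"T",(400,220,440,260)),(S,"S",(220,165,255,215))):
    blobs(f,(22,120,60),(40,255,255),bx,n+" gunlime")
    blobs(f,(100,100,20),(130,255,255),bx,n+" cap")
    blobs(f,(0,0,0),(180,255,55),bx,n+" black")
E
```

```text
T orange 161 [229.60869565 233.16149068] ((229.3076934814453, 233.5384521484375), (12.203404426574707, 15.531603813171387), 33.690067291259766)
S orange 95 [409.75789474 190.83157895] ((409.6095886230469, 192.0410919189453), (11.23595142364502, 13.927896499633789), 20.556045532226562)
T lime 412 [344.50728155 181.59223301] ((344.61767578125, 181.5294189453125), (23.283418655395508, 24.01102638244629), 14.03624439239502)
T lime 19 [332.42105263 224.15789474] ((332.4500732421875, 224.1500244140625), (6.640782833099365, 4.427188396453857), 18.434947967529297)
T blue 40 [338.125 169.375] ((338.0512390136719, 168.86099243164062), (6.914460182189941, 14.317822456359863), 65.224853515625)
T blue 39 [356.64102564 174.82051282] ((357.20001220703125, 174.40000915527344), (12.521980285644531, 6.260990142822266), 63.43495178222656)
T blue 740 [337.07837838 208.94594595] ((337.43206787109375, 206.808837890625), (28.853294372558594, 46.138675689697266), 15.422160148620605)
T blue 159 [335.89937107 211.48427673] ((336.0377197265625, 211.367919921875), (11.263564109802246, 14.422857284545898), 15.94
[... 1658 characters left out ...]
07812), (5.800000190734863, 2.4000000953674316), 53.13010025024414)
T cap 51 [422.8627451  239.96078431] ((423.0, 240.0), (6.0, 8.0), 90.0)
T black 427 [413.20843091 239.69086651] ((415.1415100097656, 239.75474548339844), (23.281784057617188, 26.906126022338867), 79.3803482055664)
T black 6 [416.33333333 237.5       ] ((416.2647705078125, 237.4412078857422), (0.7276068925857544, 5.093247413635254), 14.03624439239502)
S gunlime 163 [232.51533742 183.17791411] ((232.3172607421875, 182.30691528320312), (20.097007751464844, 10.214594841003418), 85.2363510131836)
S cap 7 [231.         174.42857143] ((231.1351318359375, 174.31080627441406), (1.64398992061615, 6.082762718200684), 80.53767395019531)
```

View pics/c1.png

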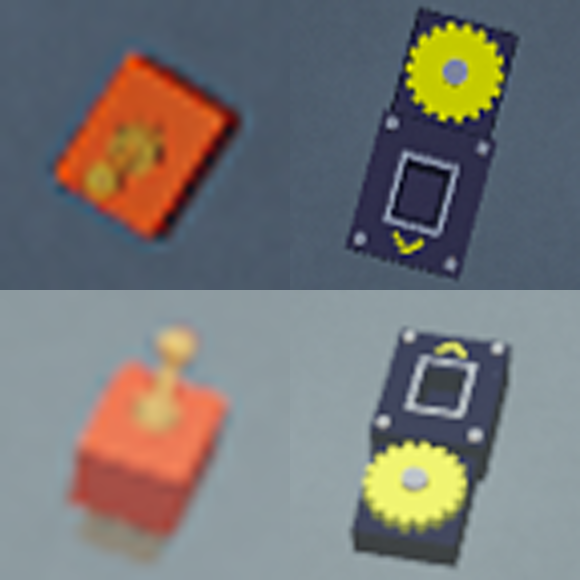

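View pics/c2.png

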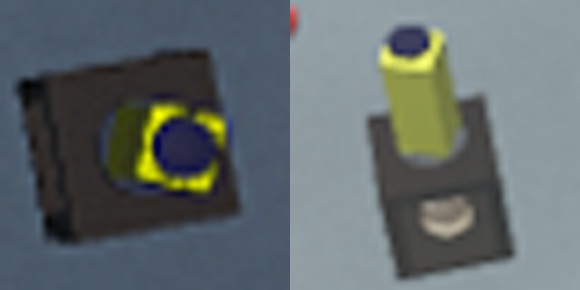

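The top crop shows the block's long edge running down-left, with the nipple leaning the same way. It also shows the socket frame centred near (336,211.4), the gear up and slightly right of it, and the gun yawed about 8° clockwise. The scene crop agrees.

```bash
python3 - <<'E'
from h import *
T=grab_frame("top");S=grab_frame("scene")
def big(f,lo,hi,box,erode=0):
    u0,v0,u1,v1=box;k=6
    c=cv2.resize(f["color"][v0:v1,u0:u1],None,fx=k,fy=k,interpolation=cv2.INTER_CUBIC)
    m=cv2.inRange(cv2.cvtColor(c,cv2.COLOR_RGB2HSV),lo,hi)
    cs,_=cv2.findContours(m,cv2.RETR_EXTERNAL,cv2.CHAIN_APPROX_NONE); c=max(cs,key=cv2.contourArea)
    p=(c[:,0].astype(float)+.5)/k-.5+[u0,v0]
    return p,m
def rep(name,f,p,z):
    w=np.array([onz(f,u,v,z)[:2] for u,v in p]).astype(np.float32)*1000
    r=cv2.minAreaRect(w); print(name,np.round(r[0],1),np.round(r[1],1),round(r[2],1))
pb,_=big(T,(0,150,165),(13,255,255),(212,217,250,252)); rep("T blocktop",T,pb,.052)
pb,_=big(S,(0,90,215),(14,255,255),(395,172,425,210)); rep("S blocktop",S,pb,.052)
p,_=big(T,(20,120,90),(40,255,255),(325,165,365,197)); rep("T gear",T,p,.042)
p,_=big(S,(20,120,90),(40,255,255),(290,222,322,252)); rep("S gear",S,p,.042)
p,_=big(T,(100,0,120),(130,70,255),(325,198,348,222)); rep("T frame",T,p,.042)
p,_=big(S,(90,0,165),(130,40,255),(300,202,323,221)); rep("S frame",S,p,.042)
p,_=big(T,(100,100,20),(130,255,255),(416,233,431,247)); rep("T cap",T,p,.154)
p,_=big(S,(100,80,20),(130,255,255),(223,167,240,180)); rep("S cap",S,p,.154)
# hand-picked pts
for n,f,pt,z in(("T ball",T,(215+100.5/9.67-.5,219+182/9.67-.5),.0745),("S ball",S,(395+177/9.67-.5,176+(345-290)/9.67-.5),.0745),
 ("T collar",T,(215+137/9.67-.5,219+150/9.67-.5),.056),("S collar",S,(395+157/9.67-.5,176+(410-290)/9.67-.5),.056),
 ("T sock",T,(336,211.4),.042),("S sock",S,(275+(441-290)/4.03-.5,189+(387-290)/4.03-.5),.042),("T hub",T,(344.75,181.85),.048),("S hub",S,(305.5,235.5),.048)):
    print(n,np.round(onz(f,*pt,z)*1000,1))
s=observe();print(np.round(R.from_rotvec(s["tcp_rot"]).as_matrix(),3))
# tool check: project tcp
print(proj(T,s["tool_pos"]),proj(S,s["tool_pos"]))
E
```

```text
T blocktop [468.9 283.5] [36.9 45.7] 59.0
S blocktop [468.2 283.1] [36.7 45.6] 57.8
T gear [634.9 -67.6] [77.8 75.8] 0.6
S gear [635.2 -67.7] [74.6 84.1] 88.8
T frame [541.2 -43.3] [47.  58.4] 74.8
S frame [539.4 -43.7] [46.6 59.6] 75.1
T cap [ 459.3 -286.8] [22.1 21.9] 32.3
S cap [ 458.5 -287.6] [21.6 19. ] 19.3
T ball [457.4 291.3  74.5]
S ball [454.  291.   74.5]
T collar [467.5 283.9  56. ]
S collar [466.1 284.4  56. ]
T sock [542.1 -43.   42. ]
S sock [539.2 -44.   42. ]
T hub [633.3 -68.6  48. ]
S hub [635.3 -68.1  48. ]
[[ 0.97   0.243 -0.   ]
 [ 0.243 -0.97   0.001]
 [ 0.    -0.001 -1.   ]]
[557.55471124 355.92414722] [134.91500651 104.95153181]
```

Both views agree on the block at (468.5, 283.3) with yaw −31.5° and the socket at (540.5, −43.5) with yaw −15°. They also put the gun at (459, −287). I'll add a helper that works out the shifts.

```bash
cat >> h.py <<'E'
def rot(yaw,tilt_axis=None,tilt=0):
    y=np.radians(yaw); c,s=np.cos(y),np.sin(y)
    M=np.array([[c,s,0],[s,-c,0],[0,0,-1]])
    return R.from_matrix(M) if tilt_axis is None else R.from_rotvec(np.radians(tilt)*np.array(tilt_axis))*R.from_matrix(M)
def go(pos,Rt):
    s=observe(); R0=R.from_rotvec(s["tcp_rot"])
    l=R0.inv().apply(np.array(pos)-s["tool_pos"]); d=(R0.inv()*Rt).as_rotvec()
    print("lin",np.round(l*10,3),"dr",np.round(d/(np.pi/2),3),"t",s["time"],"rows>=",np.linalg.norm(l)/.0417,np.degrees(np.linalg.norm(d))/7.16)
E
python3 -c "
from h import *
go([.42,-.42,.22],rot(70)); go([.55,-.1,.22],rot(110))"
```

```text
lin [ 3.051 -1.401 -0.016] dr [-0.    -0.    -0.621] t 0.3 rows>= 8.052488814032317 7.80917852046714
lin [ 5.091 -4.189 -0.014] dr [-0.    -0.    -1.066] t 0.3 rows>= 15.810240079177609 13.395769214241266
```

```bash
cat >> h.py <<'E'
def plan(*way):
    s=observe(); p=np.array(s["tool_pos"]); R0=R.from_rotvec(s["tcp_rot"]); print("t",s["time"])
    for pos,Rt in way:
        pos=np.array(pos); D=R0.inv()*Rt; dv=D.as_rotvec(); dp=pos-p
        n=max(1,int(np.ceil(max(np.linalg.norm(dp)/.125,np.degrees(np.linalg.norm(dv))/45))))
        while 1:
            ls=[(R0*R.from_rotvec(dv*i/n)).inv().apply(dp/n)*10 for i in range(n)]
            if np.abs(ls).max()<=1: break
            n+=1
        for l in ls: print("lin",np.round(l,2),"dr",np.round(dv/n/(np.pi/2),3),"rows",int(np.ceil(max(np.linalg.norm(l)/.417,np.degrees(np.linalg.norm(dv))/n/7.16)))+1)
        p=pos;R0=Rt
E
python3 -c "
from h import *
plan(([.45,-.39,.22],rot(60)),([.58,-.05,.22],rot(105)),([.4685,.2833,.16],rot(148.5)))"
```

```text
t 0.3
lin [ 0.85 -0.4  -0.  ] dr [-0.    -0.    -0.128] rows 4
lin [ 0.92 -0.23 -0.  ] dr [-0.    -0.    -0.128] rows 4
lin [ 0.94 -0.04 -0.  ] dr [-0.    -0.    -0.128] rows 4
lin [ 0.93  0.15 -0.  ] dr [-0.    -0.    -0.128] rows 4
lin [ 0.9  -0.14  0.  ] dr [ 0.     0.    -0.125] rows 4
lin [0.91 0.03 0.  ] dr [ 0.     0.    -0.125] rows 4
lin [0.89 0.21 0.  ] dr [ 0.     0.    -0.125] rows 4
lin [0.83 0.38 0.  ] dr [ 0.     0.    -0.125] rows 4
lin [ 0.88 -0.05  0.15] dr [ 0.     0.    -0.121] rows 4
lin [0.87 0.11 0.15] dr [ 0.     0.    -0.121] rows 4
lin [0.83 0.28 0.15] dr [ 0.     0.    -0.121] rows 4
lin [0.77 0.43 0.15] dr [ 0.     0.    -0.121] rows 4
```

{"name": "drive_tool", "arguments": {"dr": [[0,0,-0.128],[0,0,-0.128],[0,0,-0.128],[0,0,-0.128]], "linear": [[0.85,-0.4,0],[0.85,-0.4,0],[0.85,-0.4,0],[0.85,-0.4,0]], "gripper": [1,1,1,1]}}

```text
time: 0.63
tool_pos: [0.2365, -0.5676, 0.2189]
tcp_rot: [-3.059, -0.709, -0.006]
ft_force: [-0.2, 0.7, 0.7]
gripper_width: 0.0931
grasp_force: 0.0
```

{"name": "drive_tool", "arguments": {"dr": [[0,0,-0.128],[0,0,-0.128],[0,0,-0.128],[0,0,-0.128]], "linear": [[0.92,-0.23,0],[0.92,-0.23,0],[0.92,-0.23,0],[0.92,-0.23,0]], "gripper": [1,1,1,1]}}

```text
time: 0.97
tool_pos: [0.3078, -0.5078, 0.2189]
tcp_rot: [-2.974, -1.009, -0.004]
ft_force: [0.3, -0.2, 1.4]
gripper_width: 0.0927
grasp_force: 0.0
```

{"name": "drive_tool", "arguments": {"dr": [[0,0,-0.128],[0,0,-0.128],[0,0,-0.128],[0,0,-0.128]], "linear": [[0.94,-0.04,0],[0.94,-0.04,0],[0.94,-0.04,0],[0.94,-0.04,0]], "gripper": [1,1,1,1]}}

```text
time: 1.3
tool_pos: [0.3791, -0.4487, 0.2187]
tcp_rot: [-2.86, -1.3, -0.003]
ft_force: [0.2, -0.8, 0.5]
gripper_width: 0.093
grasp_force: 0.0
```

{"name": "drive_tool", "arguments": {"dr": [[0,0,-0.128],[0,0,-0.128],[0,0,-0.128],[0,0,-0.128]], "linear": [[0.93,0.15,0],[0.93,0.15,0],[0.93,0.15,0],[0.93,0.15,0]], "gripper": [1,1,1,1]}}

```text
time: 1.63
tool_pos: [0.4511, -0.3894, 0.2186]
tcp_rot: [2.716, 1.579, 0.002]
ft_force: [-1.3, -0.5, -0.4]
gripper_width: 0.0929
grasp_force: 0.0
```

Tracking is good, so I'll continue.

{"name": "drive_tool", "arguments": {"dr": [[0,0,-0.125],[0,0,-0.125],[0,0,-0.125],[0,0,-0.125]], "linear": [[0.9,-0.14,0],[0.9,-0.14,0],[0.9,-0.14,0],[0.9,-0.14,0]], "gripper": [1,1,1,1]}}

```text
time: 1.97
tool_pos: [0.4816, -0.3049, 0.2189]
tcp_rot: [-2.55, -1.835, 0.0]
ft_force: [-0.2, -0.0, -0.3]
gripper_width: 0.0932
grasp_force: 0.0
```

{"name": "drive_tool", "arguments": {"dr": [[0,0,-0.125],[0,0,-0.125],[0,0,-0.125],[0,0,-0.125]], "linear": [[0.91,0.03,0],[0.91,0.03,0],[0.91,0.03,0],[0.91,0.03,0]], "gripper": [1,1,1,1]}}

```text
time: 2.3
tool_pos: [0.5138, -0.2204, 0.2188]
tcp_rot: [2.358, 2.075, -0.0]
ft_force: [-0.5, -0.3, -0.2]
gripper_width: 0.0931
grasp_force: 0.0
```

{"name": "drive_tool", "arguments": {"dr": [[0,0,-0.125],[0,0,-0.125],[0,0,-0.125],[0,0,-0.125]], "linear": [[0.89,0.21,0],[0.89,0.21,0],[0.89,0.21,0],[0.89,0.21,0]], "gripper": [1,1,1,1]}}

```text
time: 2.63
tool_pos: [0.5462, -0.1351, 0.2186]
tcp_rot: [2.144, 2.295, -0.0]
ft_force: [0.2, 0.2, 0.6]
gripper_width: 0.0927
grasp_force: 0.0
```

{"name": "drive_tool", "arguments": {"dr": [[0,0,-0.125],[0,0,-0.125],[0,0,-0.125],[0,0,-0.125]], "linear": [[0.83,0.38,0],[0.83,0.38,0],[0.83,0.38,0],[0.83,0.38,0]], "gripper": [1,1,1,1]}}

```text
time: 2.97
tool_pos: [0.5786, -0.0501, 0.2184]
tcp_rot: [1.91, 2.494, -0.001]
ft_force: [0.3, -0.5, -0.1]
gripper_width: 0.0929
grasp_force: 0.0
```

{"name": "drive_tool", "arguments": {"dr": [[0,0,-0.121],[0,0,-0.121],[0,0,-0.121],[0,0,-0.121]], "linear": [[0.88,-0.05,0.15],[0.88,-0.05,0.15],[0.88,-0.05,0.15],[0.88,-0.05,0.15]], "gripper": [1,1,1,1]}}

```text
time: 3.3
tool_pos: [0.549, 0.0327, 0.2032]
tcp_rot: [-1.665, -2.664, 0.004]
ft_force: [-0.0, -1.0, -0.6]
gripper_width: 0.0931
grasp_force: 0.0
```

{"name": "drive_tool", "arguments": {"dr": [[0,0,-0.121],[0,0,-0.121],[0,0,-0.121],[0,0,-0.121]], "linear": [[0.87,0.11,0.15],[0.87,0.11,0.15],[0.87,0.11,0.15],[0.87,0.11,0.15]], "gripper": [1,1,1,1]}}

```text
time: 3.63
tool_pos: [0.5219, 0.1158, 0.1884]
tcp_rot: [1.405, 2.81, -0.003]
ft_force: [1.1, -0.6, -1.0]
gripper_width: 0.093
grasp_force: 0.0
```

{"name": "drive_tool", "arguments": {"dr": [[0,0,-0.121],[0,0,-0.121],[0,0,-0.121],[0,0,-0.121]], "linear": [[0.83,0.28,0.15],[0.83,0.28,0.15],[0.83,0.28,0.15],[0.83,0.28,0.15]], "gripper": [1,1,1,1]}}

```text
time: 3.97
tool_pos: [0.4952, 0.1993, 0.1735]
tcp_rot: [1.132, 2.93, -0.002]
ft_force: [0.7, -0.5, 0.3]
gripper_width: 0.0929
grasp_force: 0.0
```

{"name": "drive_tool", "arguments": {"dr": [[0,0,-0.121],[0,0,-0.121],[0,0,-0.121],[0,0,-0.121]], "linear": [[0.77,0.43,0.15],[0.77,0.43,0.15],[0.77,0.43,0.15],[0.77,0.43,0.15]], "gripper": [1,1,1,1]}}

```text
time: 4.3
tool_pos: [0.4673, 0.2832, 0.1585]
tcp_rot: [0.849, 3.024, -0.001]
ft_force: [0.3, -0.5, 0.8]
gripper_width: 0.0931
grasp_force: 0.0
```

```bash
python3 -c "
from h import *
plan(([.4685,.2833,.026],rot(148.5)))"
```

```text
t 4.3
lin [-0.    0.    0.66] dr [-0.     0.     0.001] rows 3
lin [-0.    0.    0.66] dr [-0.     0.     0.001] rows 3
```

{"name": "drive_tool", "arguments": {"dr": [[0,0,0],[0,0,0],[0,0,0]], "linear": [[0,0,0.3],[0,0,0.66],[0,0,0.66]], "gripper": [1,1,1]}}

```text
time: 4.55
tool_pos: [0.4665, 0.2756, 0.0874]
tcp_rot: [-0.858, -3.018, 0.02]
ft_force: [-0.8, -0.8, 0.2]
gripper_width: 0.0929
grasp_force: 0.0
```

{"name": "drive_tool", "arguments": {"dr": [[0,0,0],[0,0,0],[0,0,0],[0,0,0],[0,0,0]], "linear": [[0,0,0.25],[0,0,0.5],[0,0,0.66],[0,0,0.66],[0,0,0.66]], "gripper": [1,1,1,1,1]}}

```text
time: 4.97
tool_pos: [0.4682, 0.2816, 0.0273]
tcp_rot: [0.853, 3.022, -0.003]
ft_force: [-0.1, 0.1, 0.5]
gripper_width: 0.093
grasp_force: 0.0
```

{"name": "drive_tool", "arguments": {"dr": [[0,0,0],[0,0,0],[0,0,0],[0,0,0],[0,0,0],[0,0,0],[0,0,0],[0,0,0]], "linear": [[0,0,0],[0,0,0],[0,0,0],[0,0,0],[0,0,0],[0,0,0],[0,0,0],[0,0,0]], "gripper": [0.7,0.6,0.5,0.4,0.3,0.2,0.2,0.2], "grip_force": 25}}

```text
time: 5.63
tool_pos: [0.4661, 0.2841, 0.0267]
tcp_rot: [0.847, 3.025, 0.0]
ft_force: [-0.2, 0.4, 0.5]
gripper_width: 0.044
grasp_force: 0.0
```

{"name": "drive_tool", "arguments": {"dr": [[0,0,0],[0,0,0],[0,0,0],[0,0,0],[0,0,0],[0,0,0]], "linear": [[0,0,0],[0,0,0],[0,0,0],[0,0,0],[0,0,0],[0,0,0]], "gripper": [0.2,0.2,0.2,0.2,0.2,0.2]}}

```text
time: 6.13
tool_pos: [0.4662, 0.2843, 0.0267]
tcp_rot: [-0.847, -3.025, -0.001]
ft_force: [0.6, 0.3, -1.0]
gripper_width: 0.0381
grasp_force: 25.0
```

```bash
python3 -c "
from h import *
s=observe();print(s['tool_pos'],s['gripper_width'],s['grasp_force'],s['ft_force'])
T=grab_frame('top');S=grab_frame('scene')
c=lambda f,u,v,w:cv2.resize(f['color'][v-w:v+w,u-w:u+w,::-1],(380,380),interpolation=cv2.INTER_CUBIC)
cv2.imwrite('pics/c3.png',np.hstack([c(T,230,234,30),c(S,410,191,30)]))
s=observe();print(s['tool_pos'])
"
```

```text
[0.46621526 0.28429335 0.02670207] 0.038111924285233446 24.969837069511414 [ 0.57473682  0.28524421 -1.03740833]
[0.46620849 0.28421482 0.02671099]
```

Gripped at 38.1 mm, with the block centre about 2.5 mm behind the TCP along tool x. Now lift and carry.

```bash
python3 -c "
from h import *
plan(([.4662,.2843,.1067],rot(148.6)),([.5381,-.0429,.1067],rot(165.1)))"
```

```text
t 6.2333
lin [ 0.   0.  -0.8] dr [ 0.    -0.     0.001] rows 3
lin [-0.77 -0.81  0.  ] dr [ 0.     0.    -0.061] rows 4
lin [-0.69 -0.88  0.  ] dr [ 0.     0.    -0.061] rows 4
lin [-0.6  -0.94  0.  ] dr [ 0.     0.    -0.061] rows 4
```

{"name": "drive_tool", "arguments": {"dr": [[0,0,0],[0,0,0],[0,0,0],[0,0,0],[0,0,0]], "linear": [[0,0,-0.1],[0,0,-0.3],[0,0,-0.6],[0,0,-0.8],[0,0,-0.8]], "gripper": [0.2,0.2,0.2,0.2,0.2]}}

```text
time: 6.65
tool_pos: [0.4679, 0.2858, 0.111]
tcp_rot: [0.846, 3.021, 0.009]
ft_force: [-0.2, 0.1, -1.1]
gripper_width: 0.0379
grasp_force: 25.0
```

{"name": "drive_tool", "arguments": {"dr": [[0,0,-0.02],[0,0,-0.04],[0,0,-0.061],[0,0,-0.061],[0,0,-0.061]], "linear": [[-0.2,-0.2,0],[-0.5,-0.52,0],[-0.77,-0.81,0],[-0.77,-0.81,0],[-0.77,-0.81,0]], "gripper": [0.2,0.2,0.2,0.2,0.2]}}

```text
time: 7.07
tool_pos: [0.4901, 0.1698, 0.1054]
tcp_rot: [-0.713, -3.058, 0.007]
ft_force: [-0.1, 0.8, -1.6]
gripper_width: 0.0382
grasp_force: 25.0
```

{"name": "drive_tool", "arguments": {"dr": [[0,0,-0.02],[0,0,-0.04],[0,0,-0.061],[0,0,-0.061],[0,0,-0.061]], "linear": [[-0.2,-0.25,0],[-0.45,-0.57,0],[-0.69,-0.88,0],[-0.69,-0.88,0],[-0.69,-0.88,0]], "gripper": [0.2,0.2,0.2,0.2,0.2]}}

```text
time: 7.48
tool_pos: [0.5137, 0.0633, 0.1058]
tcp_rot: [-0.561, -3.089, 0.002]
ft_force: [1.3, 1.9, -2.1]
gripper_width: 0.0381
grasp_force: 25.0
```

{"name": "drive_tool", "arguments": {"dr": [[0,0,-0.02],[0,0,-0.04],[0,0,-0.061],[0,0,-0.061],[0,0,-0.061],[0,0,-0.061]], "linear": [[-0.2,-0.3,0],[-0.4,-0.62,0],[-0.6,-0.94,0],[-0.6,-0.94,0],[-0.6,-0.94,0],[-0.6,-0.94,0]], "gripper": [0.2,0.2,0.2,0.2,0.2,0.2]}}

```text
time: 7.98
tool_pos: [0.5373, -0.0405, 0.1067]
tcp_rot: [-0.4, -3.116, -0.004]
ft_force: [0.2, -0.2, -1.1]
gripper_width: 0.0376
grasp_force: 25.0
```

```bash
python3 -c "
from h import *
s=observe();print(s['tool_pos'],s['gripper_width'],s['grasp_force'],s['ft_force'])
T=grab_frame('top');S=grab_frame('scene')
c=lambda f,u,v,w:cv2.resize(f['color'][v-w:v+w,u-w:u+w,::-1],(390,390),interpolation=cv2.INTER_CUBIC)
cv2.imwrite('pics/c4.png',np.hstack([c(T,336,211,30),c(S,314,200,30)]))
plan(([.5381,-.0429,.1067],rot(165.1)))
"
```

```text
[ 0.53726397 -0.0404673   0.10671689] 0.03762795461532396 24.967486560344696 [ 0.16632417 -0.17795997 -1.1427963 ]
t 8.0833
lin [-0.02 -0.03  0.  ] dr [ 0.001 -0.     0.004] rows 2
```

View pics/c4.png

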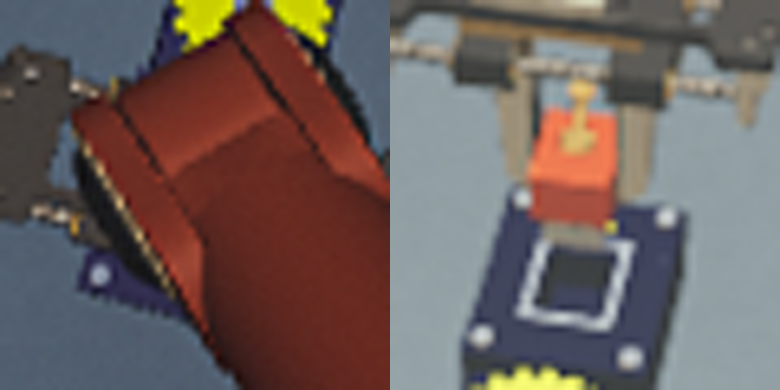

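The scene view shows the block held at about (575−390,160) in its crop, just above and behind the socket, with the nipple leaning away from the gear. Now I'll check its offset from the scene view.

```bash
python3 - <<'E'
from h import *
S=grab_frame("scene");s=observe();k=6;u0,v0,u1,v1=300,182,335,206
c=cv2.resize(S["color"][v0:v1,u0:u1],None,fx=k,fy=k,interpolation=cv2.INTER_CUBIC)
m=cv2.inRange(cv2.cvtColor(c,cv2.COLOR_RGB2HSV),(0,110,205),(14,255,255))
cs,_=cv2.findContours(m,cv2.RETR_EXTERNAL,cv2.CHAIN_APPROX_NONE);p=(max(cs,key=cv2.contourArea)[:,0]+.5)/k-.5+[u0,v0]
w=np.array([onz(S,a,b,s["tool_pos"][2]+.0253)[:2] for a,b in p]).astype(np.float32)*1000
r=cv2.minAreaRect(w);print(r);tp=s["tool_pos"][:2]*1000;d=np.array(r[0])-tp;x=np.array([-.966,.257]);print(tp,d,"toolx off",d@x,"perp",d@[.257,.966])
plan(([.5381,-.0429,.0767],rot(165.1)))
E
```

```text
((539.170654296875, -40.57684326171875), (38.56007385253906, 47.2027473449707), 73.92205810546875)
[537.2777828  -40.30701824] [ 1.89287149 -0.26982502] toolx off -1.8978588944371009 perp 0.22581700326320478
t 8.1333
lin [-0.01 -0.02  0.3 ] dr [ 0.001 -0.     0.004] rows 2
```

{"name": "drive_tool", "arguments": {"dr": [[0,0,0.004],[0,0,0.004],[0,0,0.004],[0,0,0.004]], "linear": [[-0.015,-0.023,0.1],[-0.015,-0.023,0.2],[-0.015,-0.023,0.3],[-0.015,-0.023,0.3]], "gripper": [0.2,0.2,0.2,0.2]}}

```text
time: 8.47
tool_pos: [0.5363, -0.0462, 0.074]
tcp_rot: [-0.413, -3.109, 0.001]
ft_force: [-0.0, -0.0, -1.4]
gripper_width: 0.0379
grasp_force: 25.0
```

{"name": "drive_tool", "arguments": {"dr": [[0,0,0],[0,0,0],[0,0,0],[0,0,0],[0,0,0],[0,0,0]], "linear": [[0,0,0.03],[0,0,0.06],[0,0,0.09],[0,0,0.12],[0,0,0.12],[0,0,0.12]], "gripper": [0.2,0.2,0.2,0.2,0.2,0.2]}}

```text
time: 8.97
tool_pos: [0.5387, -0.0457, 0.0654]
tcp_rot: [0.414, 3.113, 0.0]
ft_force: [-0.7, 0.3, 2.6]
gripper_width: 0.0379
grasp_force: 25.0
```

```bash
python3 -c "
from h import *
s=observe();print(s['tool_pos'],s['ft_force'],s['ft_torque'],s['dq'])
grab_frame('top');s=observe();print(s['tool_pos'],s['ft_force'])
go([.5384,-.0429,.0640],rot(165.1))"
```

```text
[ 0.53866397 -0.04571636  0.06540244] [-0.73420031  0.34333139  2.56038215] [ 0.01379604  0.08887889 -0.00791522] [ 0.00204517  0.00133276  0.00035584  0.00119965 -0.00075563 -0.00281043
  0.00143516]
[ 0.53869664 -0.04571629  0.06541852] [-1.77351888  0.0197123   3.61807528]
lin [0.01  0.026 0.014] dr [ 0.     0.001 -0.003] t 9.0167 rows>= 0.07595406944135497 0.03724287732748431
```

{"name": "drive_tool", "arguments": {"dr": [[0,0,0],[0,0,0],[0,0,0],[0,0,0]], "linear": [[0.01,0.025,-0.02],[0.01,0.025,-0.01],[0.01,0.025,0.0],[0.01,0.025,0.0]], "gripper": [0.2,0.2,0.2,0.2]}}

```text
time: 9.35
tool_pos: [0.5379, -0.0433, 0.0642]
tcp_rot: [-0.414, -3.114, -0.0]
ft_force: [0.5, 0.8, -2.3]
gripper_width: 0.038
grasp_force: 25.0
```

{"name": "drive_tool", "arguments": {"dr": [[0,0,0],[0,0,0],[0,0,0],[0,0,0],[0,0,0]], "linear": [[0,0,0.015],[0,0,0.03],[0,0,0.045],[0,0,0.06],[0,0,0.06]], "gripper": [0.2,0.2,0.2,0.2,0.2]}}

```text
time: 9.77
tool_pos: [0.5379, -0.0434, 0.0583]
tcp_rot: [-0.414, -3.114, -0.0]
ft_force: [0.4, -0.0, -2.0]
gripper_width: 0.0378
grasp_force: 25.0
```

It is entering freely, so I'll continue down.

{"name": "drive_tool", "arguments": {"dr": [[0,0,0],[0,0,0],[0,0,0],[0,0,0],[0,0,0],[0,0,0]], "linear": [[0,0,0.02],[0,0,0.04],[0,0,0.06],[0,0,0.08],[0,0,0.1],[0,0,0.1]], "gripper": [0.2,0.2,0.2,0.2,0.2,0.2]}}

```text
time: 10.27
tool_pos: [0.5379, -0.0433, 0.0483]
tcp_rot: [-0.414, -3.114, -0.0]
ft_force: [-0.4, -1.0, -1.1]
gripper_width: 0.0379
grasp_force: 25.0
```

{"name": "drive_tool", "arguments": {"dr": [[0,0,0],[0,0,0],[0,0,0],[0,0,0]], "linear": [[0,0,0.01],[0,0,0.02],[0,0,0.025],[0,0,0.025]], "gripper": [0.2,0.2,0.2,0.2]}}

```text
time: 10.6
tool_pos: [0.538, -0.0433, 0.0465]
tcp_rot: [0.415, 3.114, -0.0]
ft_force: [-0.6, -1.0, 2.0]
gripper_width: 0.0379
grasp_force: 25.0
```

{"name": "drive_tool", "arguments": {"dr": [[0,0,0],[0,0,0],[0,0,0]], "linear": [[0,0,0.01],[0,0,0.015],[0,0,0.015]], "gripper": [0.2,0.2,0.2]}}

```text
time: 10.85
tool_pos: [0.538, -0.0433, 0.0464]
tcp_rot: [0.414, 3.113, -0.002]
ft_force: [-3.4, -1.7, 11.4]
gripper_width: 0.0383
grasp_force: 25.0
```

{"name": "drive_tool", "arguments": {"dr": [[0,0,0],[0,0,0],[0,0,0],[0,0,0],[0,0,0],[0,0,0]], "linear": [[0,0,-0.01],[0,0,-0.015],[0,0,-0.015],[0,0,-0.015],[0,0,-0.015],[0,0,-0.015]], "gripper": [0.5,0.7,0.9,1,1,1]}}

```text
time: 11.35
tool_pos: [0.538, -0.0433, 0.046]
tcp_rot: [-0.415, -3.114, -0.0]
ft_force: [-0.5, 0.5, 0.1]
gripper_width: 0.0732
grasp_force: 0.0
```

{"name": "drive_tool", "arguments": {"dr": [[0,0,0],[0,0,0],[0,0,0],[0,0,0],[0,0,0]], "linear": [[0,0,-0.2],[0,0,-0.5],[0,0,-0.9],[0,0,-0.9],[0,0,-0.9]], "gripper": [1,1,1,1,1]}}

```text
time: 11.77
tool_pos: [0.5396, -0.043, 0.1382]
tcp_rot: [0.414, 3.109, 0.001]
ft_force: [-0.6, -0.3, -0.8]
gripper_width: 0.0929
grasp_force: 0.0
```

{"name": "drive_tool", "arguments": {"dr": [[0,0,0],[0,0,0],[0,0,0],[0,0,0]], "linear": [[0,0,-0.4],[0,0,-0.8],[0,0,-0.8],[0,0,-0.8]], "gripper": [1,1,1,1]}}

```text
time: 12.1
tool_pos: [0.5387, -0.0432, 0.217]
tcp_rot: [0.415, 3.111, 0.0]
ft_force: [0.2, -0.6, -0.6]
gripper_width: 0.0932
grasp_force: 0.0
```

```bash
python3 -c "
from h import *
plan(([.459,-.2872,.215],rot(81.5)))"
```

```text
t 12.1
lin [ 0.04 -0.85  0.01] dr [0.    0.    0.309] rows 5
lin [-0.36 -0.78  0.01] dr [0.    0.    0.309] rows 5
lin [-0.68 -0.52  0.01] dr [0.    0.    0.309] rows 5
```

{"name": "drive_tool", "arguments": {"dr": [[0,0,0.07],[0,0,0.15],[0,0,0.23],[0,0,0.309],[0,0,0.309],[0,0,0.309]], "linear": [[0.01,-0.2,0],[0.02,-0.4,0],[0.03,-0.6,0],[0.04,-0.85,0],[0.04,-0.85,0],[0.04,-0.85,0]], "gripper": [1,1,1,1,1,1]}}

```text
time: 12.6
tool_pos: [0.5101, -0.126, 0.2139]
tcp_rot: [-1.152, -2.918, 0.003]
ft_force: [-0.8, 0.4, -0.4]
gripper_width: 0.0932
grasp_force: 0.0
```

{"name": "drive_tool", "arguments": {"dr": [[0,0,0.07],[0,0,0.15],[0,0,0.23],[0,0,0.309],[0,0,0.309],[0,0,0.309]], "linear": [[-0.09,-0.2,0],[-0.18,-0.4,0],[-0.27,-0.6,0],[-0.36,-0.78,0],[-0.36,-0.78,0],[-0.36,-0.78,0]], "gripper": [1,1,1,1,1,1]}}

```text
time: 13.1
tool_pos: [0.4847, -0.2053, 0.215]
tcp_rot: [-1.815, -2.562, -0.0]
ft_force: [-0.1, 1.1, 0.2]
gripper_width: 0.0931
grasp_force: 0.0
```

{"name": "drive_tool", "arguments": {"dr": [[0,0,0.07],[0,0,0.15],[0,0,0.23],[0,0,0.309],[0,0,0.309],[0,0,0.309],[0,0,0.309]], "linear": [[-0.17,-0.13,0],[-0.34,-0.26,0],[-0.51,-0.39,0],[-0.68,-0.52,0],[-0.68,-0.52,0],[-0.68,-0.52,0],[-0.68,-0.52,0]], "gripper": [1,1,1,1,1,1,1]}}

```text
time: 13.68
tool_pos: [0.4595, -0.2843, 0.2158]
tcp_rot: [-2.373, -2.056, -0.003]
ft_force: [0.6, 0.3, -0.4]
gripper_width: 0.093
grasp_force: 0.0
```

```bash
python3 - <<'E'
from h import *
T=grab_frame('top');S=grab_frame('scene')
c=lambda f,u,v,w:cv2.resize(f['color'][v-w:v+w,u-w:u+w,::-1],(390,390),interpolation=cv2.INTER_CUBIC)
cv2.imwrite('pics/c5.png',np.hstack([c(T,336,211,20),c(S,314,203,20)]))
plan(([.459,-.2872,.096],rot(81.5)))
print(onz(S,*[314,203],.09))
E
```

```text
t 13.7833
lin [-0.01 -0.    0.6 ] dr [ 0.    -0.001  0.001] rows 3
lin [-0.01 -0.    0.6 ] dr [ 0.    -0.001  0.001] rows 3
[ 0.54342913 -0.03691916  0.09      ]
```

View pics/c5.png

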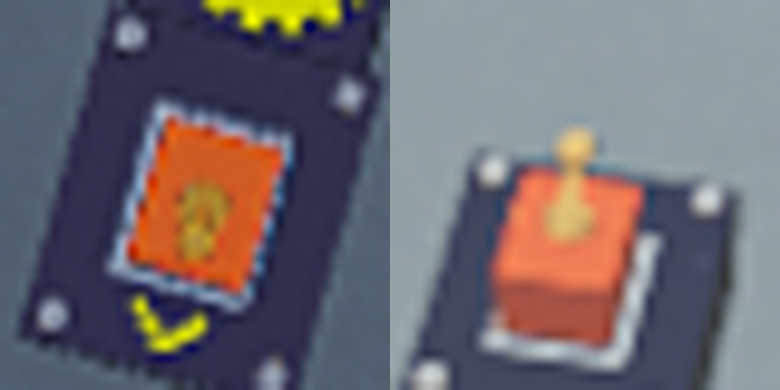

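The block is fully seated with its nipple over the arrow. The ball is at top pixel (335.6,215.5) and scene pixel (312.5,197.5). Next I'll measure the ball while descending to the gun.

{"name": "drive_tool", "arguments": {"dr": [[0,0,0],[0,0,0],[0,0,0],[0,0,0]], "linear": [[-0.02,0,0.2],[-0.02,0,0.4],[-0.02,0,0.6],[-0.02,0,0.6]], "gripper": [1,1,1,1]}}

```text
time: 14.12
tool_pos: [0.4561, -0.2866, 0.1528]
tcp_rot: [-2.372, -2.048, 0.003]
ft_force: [-1.1, 0.1, -0.0]
gripper_width: 0.093
grasp_force: 0.0
```

{"name": "drive_tool", "arguments": {"dr": [[0,0,0],[0,0,0],[0,0,0],[0,0,0],[0,0,0]], "linear": [[0,0,0.2],[0,0,0.4],[0,0,0.6],[0,0,0.6],[0,0,0.6]], "gripper": [1,1,1,1,1]}}

```text
time: 14.53
tool_pos: [0.4585, -0.2883, 0.0965]
tcp_rot: [-2.379, -2.05, -0.001]
ft_force: [-0.2, -0.2, 0.1]
gripper_width: 0.0929
grasp_force: 0.0
```

```bash
python3 - <<'E'
from h import *
T=grab_frame('top');S=grab_frame('scene')
print(onz(T,335.65,215.47,.0945),onz(S,312.5,197.5,.0945))
c1,d1=ray(T,335.65,215.47);c2,d2=ray(S,312.5,197.5)
ab=np.linalg.lstsq(np.c_[d1,-d2],c2-c1,rcond=None)[0];print(c1+ab[0]*d1,c2+ab[1]*d2)
def rect(f,lo,hi,box,z):
    u0,v0,u1,v1=box;k=6
    c=cv2.resize(f["color"][v0:v1,u0:u1],None,fx=k,fy=k,interpolation=cv2.INTER_CUBIC)
    m=cv2.inRange(cv2.cvtColor(c,cv2.COLOR_RGB2HSV),lo,hi);cs,_=cv2.findContours(m,cv2.RETR_EXTERNAL,cv2.CHAIN_APPROX_NONE)
    p=(max(cs,key=cv2.contourArea)[:,0]+.5)/k-.5+[u0,v0]
    print(cv2.minAreaRect(np.array([onz(f,a,b,z)[:2]*1000 for a,b in p]).astype(np.float32)))
rect(T,(0,150,150),(13,255,255),(322,197,350,227),.072)
rect(S,(0,90,215),(14,255,255),(300,188,328,222),.072)
go([.459,-.2872,.096],rot(81.5))
E
```

```text
[ 0.52725494 -0.04075968  0.0945    ] [ 0.52400106 -0.04043011  0.0945    ]
[ 0.52711804 -0.04067868  0.09773529] [ 0.52712631 -0.04052577  0.09773181]
((540.155517578125, -43.66693878173828), (37.9996223449707, 45.924232482910156), 74.32264709472656)
((539.7997436523438, -44.047508239746094), (37.697166442871094, 46.283226013183594), 74.3778305053711)
lin [ 0.019 -0.007  0.018] dr [ 0.002  0.    -0.   ] t 14.6333 rows>= 0.0644259963663387 0.023086475999063633
```

{"name": "drive_tool", "arguments": {"dr": [[0,0,0],[0,0,0],[0,0,0],[0,0,0],[0,0,0],[0,0,0],[0,0,0],[0,0,0]], "linear": [[0.015,0,0],[0.015,0,0],[0.015,0,0],[0.015,0,0],[0.015,0,0],[0.015,0,0],[0.015,0,0],[0.015,0,0]], "gripper": [0.8,0.7,0.6,0.5,0.4,0.3,0.1,0.1], "grip_force": 50}}

```text
time: 15.3
tool_pos: [0.4582, -0.2877, 0.0962]
tcp_rot: [-2.382, -2.049, -0.0]
ft_force: [-0.1, -0.0, -1.4]
gripper_width: 0.0441
grasp_force: 0.0
```

{"name": "drive_tool", "arguments": {"dr": [[0,0,0],[0,0,0],[0,0,0],[0,0,0],[0,0,0],[0,0,0]], "linear": [[0,0,0],[0,0,0],[0,0,0],[0,0,0],[0,0,0],[0,0,0]], "gripper": [0.1,0.1,0.1,0.1,0.1,0.1]}}

```text
time: 15.8
tool_pos: [0.458, -0.2877, 0.0961]
tcp_rot: [-2.381, -2.048, 0.001]
ft_force: [-1.1, -0.3, 0.2]
gripper_width: 0.0301
grasp_force: 49.2
```

```bash
python3 - <<'E'
from h import *
s=observe();print(s['tool_pos'],s['gripper_width'],s['grasp_force'],s['ft_force'])
plan(([.459,-.2872,.226],rot(81.5)))
S=grab_frame('scene')
c=lambda f,u,v,w:cv2.resize(f['color'][v-w:v+w,u-w:u+w,::-1],(390,390),interpolation=cv2.INTER_CUBIC)
cv2.imwrite('pics/c6.png',c(S,236,190,35))
E
```

```text
[ 0.45797191 -0.28772059  0.0960847 ] 0.030117611389206964 49.151737689971924 [-1.12313343 -0.26871088  0.21563781]
t 15.8
lin [ 0.    0.   -0.65] dr [-0.    -0.    -0.001] rows 3
lin [ 0.    0.   -0.65] dr [-0.    -0.    -0.001] rows 3
```

View pics/c6.png

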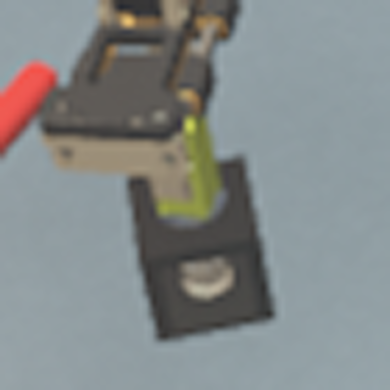

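Gripped squarely at 30.1 mm. Next: lift, tilt and carry.

```bash
cat >> h.py <<'E'
ball=np.array([.5274,-.0405,.0945]); ny=np.radians(164.7); n=np.array([.5*np.cos(ny),.5*np.sin(ny),.866])
RT=rot(74.7,[np.cos(ny+np.pi/2),np.sin(ny+np.pi/2),0],30)
E
python3 - <<'E'
from h import *
print(RT.as_matrix()[:,2],-n, ball+n*.1116)
plan(([.458,-.2877,.226],rot(81.5)),([.45,-.16,.24],rot(78)),(ball+n*.1216,RT))
E
```

```text
[ 0.48227871 -0.13193652 -0.8660254 ] [ 0.48227871 -0.13193652 -0.866     ] [ 0.4735777  -0.02577588  0.1911456 ]
t 15.85
lin [ 0.   -0.   -0.65] dr [-0.    -0.    -0.001] rows 3
lin [ 0.    0.   -0.65] dr [-0.    -0.    -0.001] rows 3
lin [ 0.63 -0.13 -0.07] dr [0.    0.    0.019] rows 3
lin [ 0.62 -0.15 -0.07] dr [0.    0.    0.019] rows 3
lin [ 0.68 -0.05  0.2 ] dr [-0.167 -0.005  0.018] rows 4
lin [ 0.68 -0.12  0.17] dr [-0.167 -0.005  0.018] rows 4
```

{"name": "drive_tool", "arguments": {"dr": [[0,0,0],[0,0,0],[0,0,0],[0,0,0],[0,0,0]], "linear": [[0,0,-0.05],[0,0,-0.2],[0,0,-0.4],[0,0,-0.65],[0,0,-0.65]], "gripper": [0.1,0.1,0.1,0.1,0.1]}}

```text
time: 16.27
tool_pos: [0.4613, -0.2887, 0.1653]
tcp_rot: [2.375, 2.043, 0.006]
ft_force: [1.1, -0.4, -1.7]
gripper_width: 0.0299
grasp_force: 49.2
```

{"name": "drive_tool", "arguments": {"dr": [[0,0,0],[0,0,0],[0,0,0],[0,0,0]], "linear": [[0,0,-0.2],[0,0,-0.4],[0,0,-0.65],[0,0,-0.65]], "gripper": [0.1,0.1,0.1,0.1]}}

```text
time: 16.6
tool_pos: [0.4609, -0.2885, 0.2297]
tcp_rot: [2.376, 2.044, 0.005]
ft_force: [2.0, -0.8, -3.0]
gripper_width: 0.0303
grasp_force: 49.2
```

{"name": "drive_tool", "arguments": {"dr": [[0,0,0.01],[0,0,0.019],[0,0,0.019],[0,0,0.019]], "linear": [[0.3,-0.06,-0.03],[0.63,-0.13,-0.07],[0.63,-0.13,-0.07],[0.63,-0.13,-0.07]], "gripper": [0.1,0.1,0.1,0.1]}}

```text
time: 16.93
tool_pos: [0.4545, -0.2207, 0.2321]
tcp_rot: [-2.405, -2.018, 0.0]
ft_force: [0.3, -1.0, -3.4]
gripper_width: 0.0301
grasp_force: 49.2
```

{"name": "drive_tool", "arguments": {"dr": [[0,0,0.01],[0,0,0.019],[0,0,0.019],[0,0,0.019],[0,0,0.019]], "linear": [[0.3,-0.07,-0.03],[0.62,-0.15,-0.07],[0.62,-0.15,-0.07],[0.62,-0.15,-0.07],[0.62,-0.15,-0.07]], "gripper": [0.1,0.1,0.1,0.1,0.1]}}

```text
time: 17.35
tool_pos: [0.4507, -0.161, 0.2393]
tcp_rot: [-2.442, -1.976, 0.002]
ft_force: [0.4, -0.5, -2.7]
gripper_width: 0.0302
grasp_force: 49.2
```

{"name": "drive_tool", "arguments": {"dr": [[-0.05,0,0.005],[-0.1,-0.003,0.01],[-0.167,-0.005,0.018],[-0.167,-0.005,0.018],[-0.167,-0.005,0.018]], "linear": [[0.2,-0.01,0.05],[0.4,-0.03,0.1],[0.68,-0.05,0.2],[0.68,-0.05,0.2],[0.68,-0.05,0.2]], "gripper": [0.1,0.1,0.1,0.1,0.1]}}

```text
time: 17.77
tool_pos: [0.4568, -0.0915, 0.218]
tcp_rot: [2.299, 1.814, 0.226]
ft_force: [0.1, -1.9, -2.8]
gripper_width: 0.03
grasp_force: 49.2
```

```bash
python3 - <<'E'
from h import *
plan((ball+n*.1216,RT))
E
```

```text
t 17.7667
lin [ 0.68 -0.08  0.16] dr [-0.171 -0.004  0.02 ] rows 4
```

{"name": "drive_tool", "arguments": {"dr": [[-0.05,0,0.005],[-0.1,-0.003,0.01],[-0.171,-0.004,0.02],[-0.171,-0.004,0.02],[-0.171,-0.004,0.02],[-0.171,-0.004,0.02]], "linear": [[0.2,-0.02,0.05],[0.4,-0.05,0.1],[0.68,-0.08,0.16],[0.68,-0.08,0.16],[0.68,-0.08,0.16],[0.68,-0.08,0.16]], "gripper": [0.1,0.1,0.1,0.1,0.1,0.1]}}

```text
time: 18.27
tool_pos: [0.4759, -0.0311, 0.2033]
tcp_rot: [2.139, 1.619, 0.435]
ft_force: [1.1, 0.8, -2.9]
gripper_width: 0.0306
grasp_force: 49.2
```

```bash
python3 - <<'E'
from h import *
S=grab_frame('scene'); s=observe();Rt=R.from_rotvec(s['tcp_rot']);tp=s['tool_pos']
print(tp,s['joint_positions']); go(ball+n*.1216,RT)
k=proj(S,tp+Rt.apply([0,0,.0866])),proj(S,ball); print(k)
u,v=np.round(proj(S,ball)).astype(int); w=22;v-=10
c=cv2.resize(S['color'][v-w:v+w,u-w:u+w,::-1],(580,580),interpolation=cv2.INTER_CUBIC);print(u-w,v-w,580/(2*w))
cv2.imwrite('pics/c7.png',c)
E
```

```text
[ 0.4745566  -0.02599138  0.20221916] [-0.25130094  0.22301558  0.16055837  2.36163702  1.17075994  0.1619741
 -1.49862199]
lin [-0.    -0.064 -0.009] dr [0.003 0.001 0.   ] t 18.3167 rows>= 0.15511838371798364 0.035559511252355014
(array([313.08442186, 188.21115187]), array([312.53438593, 198.29066925]))
291 166 13.181818181818182
```

View pics/c7.png

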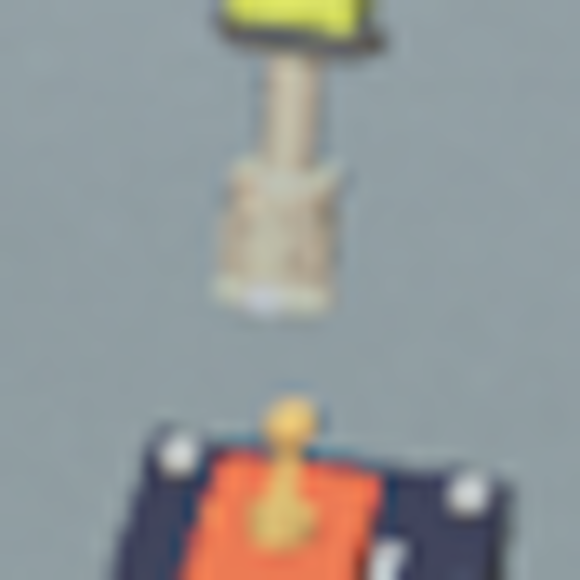

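The coupler mouth is at about (311,188), above the ball at (312.7,197.7), but the arm was still settling when the picture was taken. I'll re-measure.

```bash
python3 - <<'E'
from h import *
for i in range(3):
    S=grab_frame('scene')
s=observe();Rt=R.from_rotvec(s['tcp_rot']);tp=s['tool_pos']
print(tp,s['joint_positions'][[3,5]],s['dq'].round(3)); go(ball+n*.1216,RT)
print(proj(S,tp+Rt.apply([0,0,.0866])),proj(S,tp+Rt.apply([0,0,.0561])))
h=cv2.resize(S['color'][170:192,300:325],None,fx=6,fy=6,interpolation=cv2.INTER_CUBIC).astype(int)
# coupler: warm steel vs cool bench -> r-b
d=(h[...,0]-h[...,2]); 
for r in range(0,132,6):
    x=np.where(d[r]>-5)[0]; print(round((r+.5)/6-.5+170,1), (x.min()/6+299.6).round(1) if len(x) else None,(x.max()/6+299.6).round(1) if len(x) else None)
E
```

```text
[ 0.47519823 -0.03067756  0.20327972] [2.35758505 0.16887762] [ 0.058 -0.005 -0.024 -0.006 -0.002  0.002 -0.015]
lin [ 0.043 -0.085 -0.01 ] dr [ 0.003  0.005 -0.002] t 18.4667 rows>= 0.23037476827115158 0.07639166320002654
[311.3608182  188.16359566] [312.33692696 178.47398531]
169.6 311.3 316.1
170.6 311.3 315.8
171.6 311.1 315.6
172.6 311.1 315.4
173.6 310.9 315.4
174.6 310.8 315.3
175.6 310.6 315.1
176.6 310.6 314.9
177.6 309.6 315.1
178.6 308.6 316.6
179.6 308.3 316.8
180.6 308.1 316.6
181.6 307.9 316.8
182.6 307.8 316.8
183.6 307.6 316.8
184.6 307.6 316.6
185.6 307.6 316.4
186.6 307.3 316.4
187.6 307.3 316.6
188.6 312.4 316.3
189.6 None None
190.6 None None
```

{"name": "drive_tool", "arguments": {"dr": [[0,0,0],[0,0,0],[0,0,0],[0,0,0],[0,0,0],[0,0,0],[0,0,0],[0,0,0]], "linear": [[0,0,0],[0,0,0],[0,0,0],[0,0,0],[0,0,0],[0,0,0],[0,0,0],[0,0,0]], "gripper": [0.1,0.1,0.1,0.1,0.1,0.1,0.1,0.1]}}

```text
time: 19.13
tool_pos: [0.474, -0.0296, 0.203]
tcp_rot: [2.139, 1.625, 0.435]
ft_force: [1.2, -0.1, -3.3]
gripper_width: 0.0298
grasp_force: 49.2
```

```bash
python3 - <<'E'
from h import *
S=grab_frame('scene');s=observe();Rt=R.from_rotvec(s['tcp_rot']);tp=s['tool_pos']
print(tp,s['joint_positions'][[3,5]],s['dq'].round(3)); go(ball+n*.1066,RT)
print([proj(S,tp+Rt.apply([0,0,z])).round(2) for z in (.045,.0626,.0833)], proj(S,ball))
h=cv2.resize(S['color'][170:192,300:325],None,fx=6,fy=6,interpolation=cv2.INTER_CUBIC).astype(int);d=h[...,0]-h[...,2]
for r in range(0,132,6):
    x=np.where(d[r]>-5)[0]
    if len(x): print(round((r+.5)/6-.5+170,1),((x.min()+x.max())/12+299.6).round(2))
E
```

```text
[ 0.47403107 -0.02948425  0.20298714] [2.36040379 0.16701651] [-0.005  0.001  0.002 -0.    -0.    -0.002 -0.   ]
lin [ 0.035 -0.072  0.145] dr [ 0.002  0.004 -0.002] t 19.1833 rows>= 0.39742143735528374 0.05858919105655037
[array([313.11, 174.71]), array([312.55, 180.34]), array([311.91, 186.91])] [312.53438593 198.29066925]
169.6 313.6
170.6 313.52
171.6 313.35
172.6 313.27
173.6 313.18
174.6 313.02
175.6 312.93
176.6 312.85
177.6 312.27
178.6 312.6
179.6 312.52
180.6 312.35
181.6 312.35
182.6 312.35
183.6 312.18
184.6 312.02
185.6 311.93
186.6 311.85
187.6 312.02
188.6 314.18
```

{"name": "drive_tool", "arguments": {"dr": [[0.002,0.004,-0.002],[0.002,0.004,-0.002],[0.002,0.004,-0.002],[0.002,0.004,-0.002],[0.002,0.004,-0.002],[0.002,0.004,-0.002],[0.002,0.004,-0.002],[0.002,0.004,-0.002]], "linear": [[0.01,-0.02,0.04],[0.02,-0.04,0.08],[0.03,-0.06,0.12],[0.035,-0.072,0.145],[0.035,-0.072,0.145],[0.035,-0.072,0.145],[0.035,-0.072,0.145],[0.035,-0.072,0.145]], "gripper": [0.1,0.1,0.1,0.1,0.1,0.1,0.1,0.1]}}

```text
time: 19.85
tool_pos: [0.4762, -0.0264, 0.1871]
tcp_rot: [2.139, 1.633, 0.44]
ft_force: [0.6, -0.1, -2.0]
gripper_width: 0.03
grasp_force: 49.2
```

```bash
python3 - <<'E'
from h import *
S=grab_frame('scene');s=observe();Rt=R.from_rotvec(s['tcp_rot']);tp=s['tool_pos']
print(tp,s['joint_positions'],s['dq'].round(3)); go(ball+n*.0866,RT)
E
```

```text
[ 0.47614631 -0.02651713  0.1870897 ] [-0.36817524  0.26656512  0.3196514   2.38207396  1.46975351  0.08788648
 -1.79431907] [ 0.    -0.001  0.004  0.     0.008 -0.001 -0.005]
lin [ 0.    -0.003  0.202] dr [ 0.001 -0.001 -0.   ] t 19.9 rows>= 0.48327167687847183 0.012907866298379596
```

The wrist is close to its singular posture, with q6 at 0.09 and q7 at −1.8. The roll about the gun's axis is free, so I'll test which direction brings q7 back towards its middle.

{"name": "drive_tool", "arguments": {"dr": [[0,0,0.07],[0,0,0.1],[0,0,0.1],[0,0,0.1]], "linear": [[0,0,0],[0,0,0],[0,0,0],[0,0,0]], "gripper": [0.1,0.1,0.1,0.1]}}

```text
time: 20.23
tool_pos: [0.476, -0.0266, 0.187]
tcp_rot: [2.276, 1.472, 0.486]
ft_force: [-0.6, -0.6, -3.1]
gripper_width: 0.0299
grasp_force: 49.2
```

```bash
python3 - <<'E'
from h import *
s=observe();print(s['tool_pos'],s['joint_positions'].round(3))
E
```

```text
[ 0.47604681 -0.0265806   0.18696629] [-0.38   0.268  0.334  2.383  1.468  0.083 -1.948]
```

{"name": "drive_tool", "arguments": {"dr": [[0,0,-0.07],[0,0,-0.15],[0,0,-0.22],[0,0,-0.3],[0,0,-0.38],[0,0,-0.45],[0,0,-0.5],[0,0,-0.5]], "linear": [[0,0,0],[0,0,0],[0,0,0],[0,0,0],[0,0,0],[0,0,0],[0,0,0],[0,0,0]], "gripper": [0.1,0.1,0.1,0.1,0.1,0.1,0.1,0.1]}}

```text
time: 20.9
tool_pos: [0.476, -0.0266, 0.1869]
tcp_rot: [1.497, 2.171, 0.235]
ft_force: [-0.4, -0.2, -3.8]
gripper_width: 0.0298
grasp_force: 49.2
```

{"name": "drive_tool", "arguments": {"dr": [[0,0,-0.07],[0,0,-0.15],[0,0,-0.22],[0,0,-0.3],[0,0,-0.38],[0,0,-0.45],[0,0,-0.5],[0,0,-0.5]], "linear": [[0,0,0],[0,0,0],[0,0,0],[0,0,0],[0,0,0],[0,0,0],[0,0,0],[0,0,0]], "gripper": [0.1,0.1,0.1,0.1,0.1,0.1,0.1,0.1]}}

```text
time: 21.57
tool_pos: [0.476, -0.0266, 0.1869]
tcp_rot: [0.551, 2.559, -0.038]
ft_force: [-0.1, 0.2, -2.9]
gripper_width: 0.0304
grasp_force: 49.2
```

```bash
python3 - <<'E'
from h import *
S=grab_frame('scene');s=observe();Rt=R.from_rotvec(s['tcp_rot']);tp=s['tool_pos']
print(tp,s['joint_positions'].round(3),s['dq'].round(3)); RR=RT*R.from_rotvec([0,0,-.9*np.pi/2]); go(ball+n*.0866,RR)
print([proj(S,tp+Rt.apply([0,0,z])).round(2) for z in (.045,.0626,.0833)])
h=cv2.resize(S['color'][170:200,300:325],None,fx=6,fy=6,interpolation=cv2.INTER_CUBIC).astype(int);d=h[...,0]-h[...,2]
for r in range(0,180,12):
    x=np.where(d[r]>-5)[0]
    if len(x): print(round((r+.5)/6-.5+170,1),((x.min()+x.max())/12+299.6).round(2))
E
```

```text
[ 0.47602587 -0.02655365  0.18687858] [-0.295  0.262  0.226  2.38   1.48   0.118 -0.396] [-0.002  0.     0.002  0.002  0.001 -0.    -0.022]
lin [0.001 0.001 0.2  ] dr [ 0.001  0.    -0.002] t 21.6167 rows>= 0.4801260065972236 0.02435465579394772
[array([314.31, 178.99]), array([313.79, 184.56]), array([313.19, 191.06])]
169.6 314.85
171.6 314.77
173.6 316.02
175.6 314.43
177.6 314.27
179.6 314.02
181.6 313.68
183.6 313.77
185.6 313.43
187.6 313.35
189.6 313.18
191.6 313.18
195.6 312.77
197.6 312.43
```

The gun is on the nipple's axis in both the pose and the image. I'll advance slowly along it.

{"name": "drive_tool", "arguments": {"dr": [[0,0,0],[0,0,0],[0,0,0],[0,0,0],[0,0,0],[0,0,0],[0,0,0],[0,0,0]], "linear": [[0,0,0.02],[0,0,0.04],[0,0,0.06],[0,0,0.08],[0,0,0.1],[0,0,0.12],[0,0,0.12],[0,0,0.12]], "gripper": [0.1,0.1,0.1,0.1,0.1,0.1,0.1,0.1]}}

```text
time: 22.28
tool_pos: [0.4818, -0.0281, 0.1764]
tcp_rot: [0.553, 2.559, -0.037]
ft_force: [0.1, 0.3, -3.1]
gripper_width: 0.0296
grasp_force: 49.2
```

```bash
cat >> h.py <<'E'
RR=RT*R.from_rotvec([0,0,-.9*np.pi/2])
def chk(d):
    s=observe(); Rt=R.from_rotvec(s['tcp_rot']); tp=s['tool_pos']
    print(s['joint_positions'].round(3),"dist",(tp-ball)@n/np.linalg.norm(n),"F tool",Rt.inv().apply(s['ft_force']).round(1),"M",s['ft_torque'].round(2)); go(ball+n*d,RR)
E
python3 -c "
from h import *
chk(.0866)"
```

```text
[-0.236  0.292  0.164  2.381  1.738  0.13  -0.652] dist 0.09452779578263334 F tool [1.6 0.1 2.7] M [ 0.23  0.69 -0.03]
lin [0.    0.    0.079] dr [ 0.001  0.    -0.001] t 22.2833 rows>= 0.1901652088849617 0.016171275752322686
```

{"name": "drive_tool", "arguments": {"dr": [[0,0,0],[0,0,0],[0,0,0],[0,0,0],[0,0,0],[0,0,0],[0,0,0],[0,0,0]], "linear": [[0,0,0.02],[0,0,0.04],[0,0,0.06],[0,0,0.08],[0,0,0.1],[0,0,0.12],[0,0,0.12],[0,0,0.12]], "gripper": [0.1,0.1,0.1,0.1,0.1,0.1,0.1,0.1]}}

```text
time: 22.95
tool_pos: [0.4876, -0.0297, 0.166]
tcp_rot: [0.551, 2.559, -0.038]
ft_force: [0.0, 0.5, -4.2]
gripper_width: 0.0302
grasp_force: 49.2
```

```bash
python3 -c "
from h import *
chk(.0721)"
```

```text
[-0.142  0.32   0.054  2.379  1.883  0.169 -0.795] dist 0.08251018181297477 F tool [2.3 0.1 3.6] M [0.22 0.63 0.02]
lin [0.001 0.    0.104] dr [ 0.001  0.    -0.   ] t 22.95 rows>= 0.24968905458114474 0.0076820312928915085
```

{"name": "drive_tool", "arguments": {"dr": [[0,0,0],[0,0,0],[0,0,0],[0,0,0],[0,0,0]], "linear": [[0,0,0.015],[0,0,0.03],[0,0,0.045],[0,0,0.06],[0,0,0.06]], "gripper": [0.1,0.1,0.1,0.1,0.1]}}

```text
time: 23.37
tool_pos: [0.4906, -0.0305, 0.1605]
tcp_rot: [0.551, 2.56, -0.038]
ft_force: [1.6, 0.9, -4.7]
gripper_width: 0.0298
grasp_force: 49.2
```

```bash
python3 -c "
from h import *
chk(.0721)"
```

```text
[-0.103  0.337  0.008  2.377  1.935  0.188 -0.846] dist 0.07620482834995276 F tool [1.4 1.1 4.8] M [0.28 0.69 0.03]
lin [0.    0.001 0.041] dr [ 0.  0. -0.] t 23.3667 rows>= 0.09848998211253342 0.005141824730644757
```

{"name": "drive_tool", "arguments": {"dr": [[0,0,0],[0,0,0],[0,0,0],[0,0,0],[0,0,0]], "linear": [[0,0,0.01],[0,0,0.02],[0,0,0.03],[0,0,0.04],[0,0,0.04]], "gripper": [0.1,0.1,0.1,0.1,0.1], "grip_force": 60}}

```text
time: 23.78
tool_pos: [0.4923, -0.0309, 0.1571]
tcp_rot: [0.551, 2.56, -0.038]
ft_force: [-0.2, -0.9, -2.8]
gripper_width: 0.0298
grasp_force: 59.1
```

```bash
python3 -c "
from h import *
chk(.0721)"
```

```text
[-0.081  0.347 -0.018  2.377  1.964  0.2   -0.874] dist 0.07239398788300694 F tool [ 1.3 -1.1  2.4] M [0.2  0.74 0.01]
lin [-0.002  0.     0.003] dr [0. 0. 0.] t 23.7833 rows>= 0.008111912459384946 0.006303027886584882
```

{"name": "drive_tool", "arguments": {"dr": [[0,0,0],[0,0,0],[0,0,0]], "linear": [[0,0,0.01],[0,0,0.02],[0,0,0.02]], "gripper": [0.1,0.1,0.1]}}

```text
time: 24.03
tool_pos: [0.4931, -0.0311, 0.1558]
tcp_rot: [0.55, 2.559, -0.037]
ft_force: [-4.4, -0.3, 4.8]
gripper_width: 0.0301
grasp_force: 59.1
```

```bash
python3 -c "
from h import *
chk(.0681)"
```

```text
[-0.071  0.351 -0.031  2.377  1.977  0.206 -0.887] dist 0.07090230447781477 F tool [ 0.9 -1.6 -6.2] M [0.18 0.78 0.  ]
lin [-0.001  0.     0.028] dr [0.001 0.    0.   ] t 24.0333 rows>= 0.06729152032985065 0.010880422963252161
```

{"name": "drive_tool", "arguments": {"dr": [[0,0,0],[0,0,0],[0,0,0]], "linear": [[0,0,0.01],[0,0,0.02],[0,0,0.02]], "gripper": [0.1,0.1,0.1]}}

```text
time: 24.28
tool_pos: [0.4941, -0.0314, 0.1542]
tcp_rot: [0.55, 2.559, -0.037]
ft_force: [-4.9, 1.2, 6.0]
gripper_width: 0.0298
grasp_force: 59.1
```

```bash
python3 -c "
from h import *
chk(.0681)"
```

```text
[-0.061  0.356 -0.042  2.377  1.99   0.212 -0.899] dist 0.0689396136891952 F tool [ 1.3 -0.3 -7.7] M [ 0.13  0.79 -0.08]
lin [-0.001 -0.     0.008] dr [0.001 0.    0.   ] t 24.2833 rows>= 0.020279363934402894 0.011551279198822286
```

The ball has snapped home and the spring force is rising with stroke. I'll push on.

{"name": "drive_tool", "arguments": {"dr": [[0,0,0],[0,0,0],[0,0,0],[0,0,0],[0,0,0],[0,0,0]], "linear": [[0,0,0.01],[0,0,0.02],[0,0,0.03],[0,0,0.04],[0,0,0.04],[0,0,0.04]], "gripper": [0.1,0.1,0.1,0.1,0.1,0.1]}}

```text
time: 24.78
tool_pos: [0.4959, -0.0318, 0.1509]
tcp_rot: [0.55, 2.559, -0.037]
ft_force: [-6.5, 1.0, 8.1]
gripper_width: 0.0304
grasp_force: 59.1
```

```bash
python3 -c "
from h import *
chk(.0621)"
```

```text
[-0.043  0.366 -0.065  2.376  2.014  0.223 -0.922] dist 0.06520489406517178 F tool [  1.5  -0.9 -10.3] M [ 0.15  0.82 -0.11]
lin [-0.001 -0.     0.031] dr [0.001 0.001 0.   ] t 24.7833 rows>= 0.07454256744845342 0.01333949163014324
```

{"name": "drive_tool", "arguments": {"dr": [[0,0,0],[0,0,0],[0,0,0],[0,0,0],[0,0,0]], "linear": [[0,0,0.01],[0,0,0.02],[0,0,0.03],[0,0,0.03],[0,0,0.03]], "gripper": [0.1,0.1,0.1,0.1,0.1]}}

```text
time: 25.2
tool_pos: [0.4973, -0.0322, 0.1485]
tcp_rot: [0.55, 2.559, -0.037]
ft_force: [-8.0, 1.3, 9.8]
gripper_width: 0.0297
grasp_force: 59.1
```

```bash
python3 - <<'E'
from h import *
for i in range(4): chk(.0621); S=grab_frame('scene')
tp=observe()['tool_pos'];Rt=R.from_rotvec(observe()['tcp_rot']);print(proj(S,tp+Rt.apply([0,0,.0261])),proj(S,ball))
v,u,w=195,314,22
cv2.imwrite('pics/c8.png',cv2.resize(S['color'][v-w:v+w,u-w:u+w,::-1],(580,580),interpolation=cv2.INTER_CUBIC))
E
```

```text
[-0.03   0.373 -0.08   2.376  2.03   0.232 -0.938] dist 0.06237371522396952 F tool [  1.9  -1.2 -12.5] M [ 0.11  0.85 -0.09]
lin [-0.001 -0.001  0.003] dr [0.001 0.001 0.   ] t 25.2 rows>= 0.0069750864235932075 0.015530588705021454
[-0.03   0.373 -0.08   2.376  2.03   0.232 -0.938] dist 0.062387551781393435 F tool [  1.2  -1.  -12.4] M [ 0.13  0.86 -0.12]
lin [-0.001 -0.     0.003] dr [0.001 0.001 0.   ] t 25.25 rows>= 0.00713072863064192 0.015245545109829211
[-0.03   0.373 -0.08   2.376  2.03   0.232 -0.938] dist 0.062400816989849804 F tool [  2.3  -1.4 -12.2] M [ 0.05  0.87 -0.08]
lin [-0.001  0.     0.003] dr [0.001 0.001 0.   ] t 25.3 rows>= 0.007659774909913424 0.014798318690250039
[-0.03   0.373 -0.08   2.376  2.03   0.232 -0.938] dist 0.062416570362931606 F tool [  1.6  -1.2 -12.6] M [ 0.08  0.9  -0.1 ]
lin [-0.001 -0.     0.003] dr [0.001 0.001 0.   ] t 25.35 rows>= 0.008073928366795415 0.015388781314852277
[313.61290273 186.97192683] [312.53438593 198.29066925]
```

View pics/c8.png

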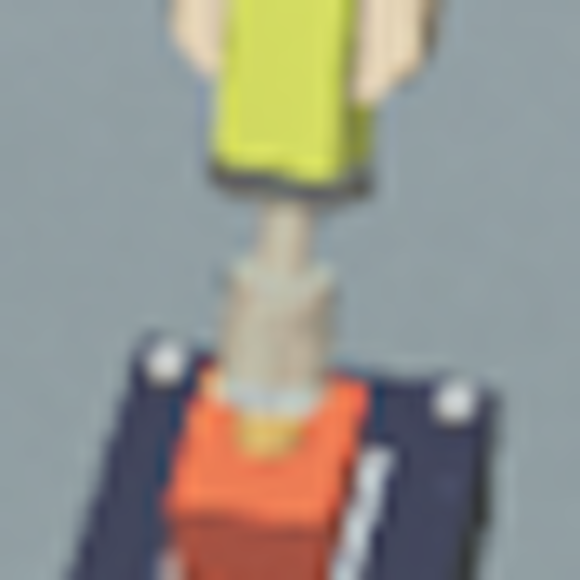

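The coupler sits over the ball down to the nipple's collar, around (268,400) in the crop. The visible nozzle between flange and coupler has shrunk from about 120 to 72 px, which suggests roughly 10–11 mm of stroke. The contact force of about 15 N also fits roughly 10 mm, so I'm handing in.

```bash
python3 -c "
from plant import *
print(job_done())"
```

```text
the job is handed in; nothing more can be done
None
```

I handed the job in at about 25 s: the block is fully seated with its nipple leaning away from the gear. The gun is snapped onto the nipple, still gripped and pushed in, with the nozzle about 10 of 12 mm in, estimated from arm position and about 15 N of push.

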